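Shut the long parts chest in the storeroom

TASK

Two dark grey steel parts chests stand on the storeroom bench with their sliding top hatches left open. Slide the hatch of the longer chest fully shut, away from you and up against the frame at its far end, then let go; leave the shorter chest's hatch just as it is, still open.

Things in the scene. Friction and masses are not known exactly. Their poses are not given: they have to be found in the camera images.
- long_hatch (a joint): Longer dark grey steel chest, 340 x 180 x 100 mm, fixed: opening of its sliding hatch in m; 0 = shut against the frame bar at the far end, growing as it slides back towards the robot, at most 0.154. The hatch, a level lighter grey plate 156 mm long, face 107 mm above the bench, slides with about 3 N, without spring or latch, and stays where left.
- long_handle (a point): Longer chest: middle of the top edge of the grip fin on that hatch, 143 mm above the bench. Fin: solid upright plate across the hatch's middle, 12 mm thick along the track, 80 mm wide, rising 36 mm over the hatch's face; push or pinch it from above. Hatch: 160 mm wide, between rails whose tops are 116 mm above the bench. Axes: x the way the hatch CLOSES, y along the fin, z up.
- short_hatch (a joint): Shorter dark grey steel chest, 240 x 130 x 100 mm, fixed: opening of its sliding hatch in m; 0 = shut against the frame bar at the far end, growing as it slides back towards the robot, at most 0.104. Hatch 106 mm long, same make as the other. This one must be left as it is.
- short_handle (a point): Shorter chest: middle of the top edge of the grip fin on that hatch, 143 mm above the bench. Fin: solid upright plate across the hatch's middle, 12 mm thick along the track, 80 mm wide, rising 36 mm over the hatch's face; push or pinch it from above. Hatch: 110 mm wide, between rails whose tops are 116 mm above the bench. Axes: x the way the hatch CLOSES, y along the fin, z up.

How it is judged:
By the outcome, as a careful person would: the job done as asked, in the order asked, and still so for the second after the job is handed in, with the robot touching nothing.
It also fails if it takes over 32 s, if anything falls off the work surface, if the arm or the gripper's body presses on something with over 40 N, if the wrist force passes 120 N, or if a joint passes its speed limit or range.

ROBOT

A 6-joint arm with a two-finger parallel gripper is mounted at the origin on the work surface. World frame = base frame: x ahead of the robot, y to its left, z up, the work surface at z = 0. Lengths are in m, angles in degrees, forces in N, time in s.
With the tool pointing down it reaches from about 0.325 to 0.775 m from the base axis. Payload 5.5 kg.
Tool frame: the origin (TCP) lies between the finger pads; the fingertips stand 17 mm ahead of it and the grasp point (between the pads) lies 2 mm behind it; z points along the fingers, y is the line along which they close (so a half turn about z gives the same grasp; the last joint's range is limited). The gripper opens to 85 mm and grips with 20 to 120 N. Pads are 22 mm wide; open, the fingers measure 114 mm over their backs; the gripper's body (76 mm by 85 mm) begins 54 mm behind the grasp point. The pads swing forward as they close: fully open they stand 13 mm farther back than shut.
Start: joints at [-69.884, 5.22, 70.514, -0, 104.267, -3.249], TCP at [0.238, -0.551, 0.248] pointing down, gripper open.
Joint ranges: [-164.24, 164.24], [-49.07, 125.15], [9.68, 141.18], [-86.29, 266.29], [3.28, 154.24], [-151.56, 151.56]. Speed limits (degrees/s): [147.25, 147.25, 172.46, 180, 180, 180].

INTERFACE

Orientations are given as [roll, pitch, yaw] about the fixed x, y, z axes, in that order (R = Rz(yaw) Ry(pitch) Rx(roll)).
In Python, from plant import bot gives the robot as it stands. The module is installed in compiled form; this text tells all that it offers. Calls block until the motion is done:
- bot.move_pose(position, orientation): joint-space move of the TCP to a pose.
- bot.move_straight(position, orientation=None, speed=0.15): straight line of the TCP; orientation=None keeps the orientation; speed is the mean speed in m/s.
- bot.movej(angles): joint-space move.
- bot.gripper_to(opening, force=None): finger opening in m; force is the grip in N (None keeps the last); returns when the fingers have stopped.
- bot.dwell(seconds).
- bot.inverse_kinematics(position, orientation): joint angles nearest the present ones, or None.
- bot.state(): the state.
- bot.read_camera(name): name is "scene" or "side" or "wrist"; returns a dict with "img" (420x560x3 uint8, red, green, blue), "intrinsics" (3x3 intrinsics, pixels), "position" and "attitude" of the camera in the world. Camera axes: x right, y down, z forward; pixel columns grow to the right and rows downward; lengths in m; the calibration is good to about 2 mm. A picture is of the moment at which its call begins. There is no depth.
A pose or a line that the arm cannot do raises bot.MotionError and nothing moves.
- bot.close_job(): hands the job in; it is judged then, once.
The state is a dict: "clock": time; "joint_pos": joint angles; "qvel": joint speeds; "joint_torque": joint torques, N m; "eef_pos": TCP position; "eef_rot": TCP orientation; "force": force on the tool from outside, world axes, zero at the start; "wrist_torque": the same for the moment, N m; "opening": finger opening in m; "grasp_force": force on a finger pad.
Only numpy, scipy, OpenCV 4.12 (cv2) and the standard library are available. Lean on these libraries where they do the work, as an engineer would, in place of code of your own. Each camera call takes 0.05 s, during which the arm holds its last target. There are 200 camera calls.

## Working session

There is one attempt and no reset: what is moved stays moved. The work goes in short steps, each a Python script; the robot and the scene stay as the last script left them, time stands still between calls to the robot, and variables do not carry over. Pictures are saved under pics/ and viewed, at most 10 in all, crops included, and the job is handed in when it is done.

```bash
mkdir -p pics
cat > h.py <<'E'
import numpy as np, cv2, pickle
from plant import bot
def snap(n,tag):
    c=bot.read_camera(n); cv2.imwrite(f'pics/{tag}.png',cv2.cvtColor(c['img'],cv2.COLOR_RGB2BGR)); pickle.dump(c,open(f'pics/{tag}.pkl','wb')); return c
def ray(c,px,z):
    K=np.array(c['intrinsics']);R=np.array(c['attitude'])
    if R.shape!=(3,3):
        from scipy.spatial.transform import Rotation; R=Rotation.from_euler('xyz',R,degrees=True).as_matrix()
    d=R@np.linalg.solve(K,[px[0],px[1],1]);p=np.array(c['position']);return p+d*(z-p[2])/d[2]
E
python3 - <<'E'
from h import *
for n in ['scene','side']:
    c=snap(n,n+'0'); print(n,c['position'],c['attitude'],c['intrinsics'])
print(bot.state())
E
```

```text
scene [ 0.85225554 -0.50152647  0.95031753] [-142.67455231   -0.68225343   28.76237197] [[496.61718533   0.         285.10841049]
 [  0.         496.61718533 206.23225691]
 [  0.           0.           1.        ]]
side [ 0.26330189 -0.41782     0.59360612] [-127.31131875   -0.90840207  -35.15627492] [[422.53652568   0.         276.65942287]
 [  0.         422.53652568 199.59241816]
 [  0.           0.           1.        ]]
{'clock': 0.1, 'joint_pos': array([-6.98836964e+01,  5.26006975e+00,  7.05749935e+01, -1.32815015e-04,
        1.04266449e+02, -3.24986826e+00]), 'qvel': array([-0.04333587, -0.15277585, -0.17417155,  0.0920157 ,  0.04508238,
        0.02197014]), 'joint_torque': array([ 3.67471890e-03, -4.60217106e+01, -4.19219148e+01,  6.35103788e-05,
        1.05646695e-02, -8.79014461e-07]), 'eef_pos': array([ 0.23787446, -0.55059373,  0.24725045]), 'eef_rot': array([-1.79898644e+02, -5.62621458e-03,  2.33661343e+01]), 'force': array([-0.05434027,  0.32530202, -0.39898305]), 'wrist_torque': array([ 0.0218655 , -0.04448822, -0.01133551]), 'grasp_force': 0.0, 'opening': 0.08575827362047221}
```

View pics/scene0.png

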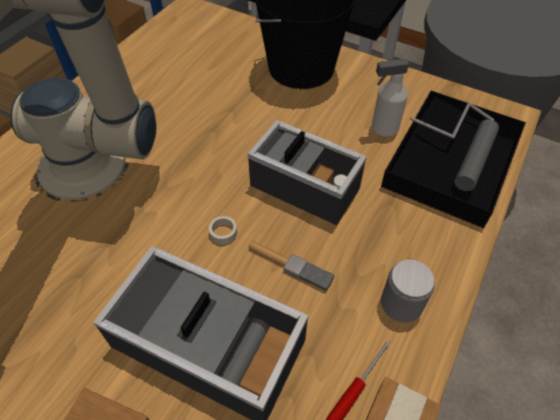

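View pics/side0.png

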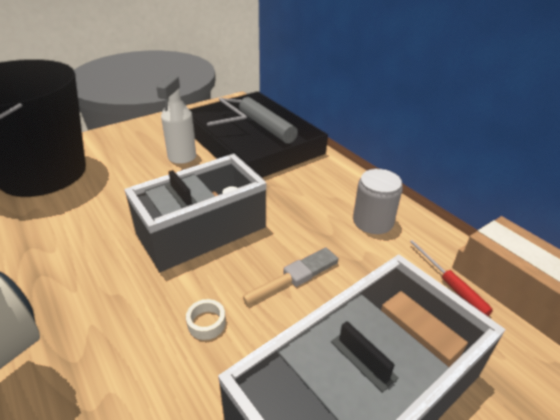

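The scene view shows the longer chest with rim corners near (100,325), (155,252), (305,322) and (268,402). Its fin is at about (195,313), and the opening with contents is on the far right side. The shorter chest is at (305,170). The side view is soft but agrees, with the long chest's fin at about (365,350).

Run:
```python
import sys,types,pickle,numpy as np,cv2
from h import ray
for tag,(x0,y0,x1,y1) in [('scene0',(165,280,225,345)),('side0',(320,305,410,395))]:
    c=pickle.load(open(f'pics/{tag}.pkl','rb')); im=c['img']; g=im.max(2)
    roi=g[y0:y1,x0:x1]; m=(roi<32).astype(np.uint8)
    n,l,s,ce=cv2.connectedComponentsWithStats(m); k=1+np.argmax(s[1:,4]); print(tag,s[k],ce[k]+[x0,y0],np.percentile(roi,[1,5,10,20,50]))
    cnt=cv2.findContours((l==k).astype(np.uint8),0,2)[0][0]
    print(cv2.approxPolyDP(cnt,2.5,True)[:,0]+[x0,y0])
c=pickle.load(open('pics/scene0.pkl','rb'))
m=((c['img'].min(2)>115)&(np.ptp(c['img'].astype(int),axis=2)<40)).astype(np.uint8)
m[:240]=0;m[:,320:]=0
n,l,s,ce=cv2.connectedComponentsWithStats(m); k=1+np.argmax(s[1:,4]); print(s[k])
cnt=max(cv2.findContours((l==k).astype(np.uint8),0,2)[0],key=cv2.contourArea)
p=cv2.approxPolyDP(cv2.convexHull(cnt),6,True)[:,0]; print(p)
w=np.array([ray(c,q,.116) for q in p]);print(w.round(3),np.linalg.norm(w-np.roll(w,1,0),axis=1))
a=cv2.resize(c['img'][235:420,85:325],None,fx=3,fy=3,interpolation=2)[...,::-1];cv2.imwrite('pics/crop.png',a)
b=pickle.load(open('pics/side0.pkl','rb'))['img'][255:420,215:505]
cv2.imwrite('pics/crop2.png',cv2.resize(b,None,fx=2.7,fy=2.7,interpolation=2)[...,::-1])
```

```text
scene0 [ 16  13  29  45 499] [194.93186373 315.15831663] [ 6. 10. 26. 59. 99.]
[[207 294]
 [203 293]
 [182 325]
 [183 337]
 [189 335]
 [207 306]]Traceback (most recent call last):
  File "<stdin>", line 6, in <module>
    return _wrapfunc(a, 'argmax', axis=axis, out=out, **kwds)
    return bound(*args, **kwds)
ValueError: attempt to get argmax of an empty sequence
```

Run:
```python
import pickle,numpy as np,cv2
from h import ray
for tag,(x0,y0,x1,y1) in [('scene0',(165,280,225,345)),('side0',(320,305,410,395))]:
    c=pickle.load(open(f'pics/{tag}.pkl','rb')); g=c['img'].max(2)
    roi=g[y0:y1,x0:x1]; m=(roi<(32 if tag=='scene0' else 50)).astype(np.uint8)
    n,l,s,ce=cv2.connectedComponentsWithStats(m); print(np.percentile(roi,[1,5,10,20,50]))
    if n<2: continue
    k=1+np.argmax(s[1:,4])
    cnt=cv2.findContours((l==k).astype(np.uint8),0,2)[0][0]
    P=cv2.approxPolyDP(cnt,2.5,True)[:,0]+[x0,y0]
    for q in P: print(tag,q,ray(c,q,.143).round(3),ray(c,q,.107).round(3))
c=pickle.load(open('pics/scene0.pkl','rb'))
m=((c['img'].min(2)>115)&(np.ptp(c['img'].astype(int),axis=2)<40)).astype(np.uint8)
m[:240]=0;m[:,320:]=0
n,l,s,ce=cv2.connectedComponentsWithStats(m); k=1+np.argmax(s[1:,4]); print(s[k])
cnt=max(cv2.findContours((l==k).astype(np.uint8),0,2)[0],key=cv2.contourArea)
p=cv2.approxPolyDP(cv2.convexHull(cnt),6,True)[:,0]
w=np.array([ray(c,q,.116) for q in p]);print(np.c_[p,w.round(3)],np.linalg.norm(w-np.roll(w,1,0),axis=1))
a=cv2.resize(c['img'][235:420,85:325],None,fx=3,fy=3,interpolation=2)[...,::-1];cv2.imwrite('pics/crop.png',a)
b=pickle.load(open('pics/side0.pkl','rb'))['img'][255:420,215:505]
cv2.imwrite('pics/crop2.png',cv2.resize(b,None,fx=2.7,fy=2.7,interpolation=2)[...,::-1])
```

```text
[ 6. 10. 26. 59. 99.]
scene0 [207 294] [ 0.537 -0.2    0.143] [ 0.523 -0.186  0.107]
scene0 [203 293] [ 0.53  -0.202  0.143] [ 0.516 -0.188  0.107]
scene0 [182 325] [ 0.533 -0.27   0.143] [ 0.519 -0.26   0.107]
scene0 [183 337] [ 0.548 -0.287  0.143] [ 0.534 -0.277  0.107]
scene0 [189 335] [ 0.554 -0.279  0.143] [ 0.541 -0.269  0.107]
scene0 [207 306] [ 0.551 -0.219  0.143] [ 0.537 -0.207  0.107]
[ 35.  37.  44.  87. 141.]
side0 [343 327] [ 0.526 -0.203  0.143] [ 0.547 -0.185  0.107]
side0 [341 340] [ 0.511 -0.215  0.143] [ 0.531 -0.199  0.107]
side0 [386 383] [ 0.516 -0.286  0.143] [ 0.536 -0.275  0.107]
side0 [391 363] [ 0.539 -0.272  0.143] [ 0.561 -0.26   0.107]
side0 [370 344] [ 0.537 -0.24   0.143] [ 0.559 -0.225  0.107]
side0 [376 351] [ 0.536 -0.251  0.143] [ 0.558 -0.237  0.107]
side0 [371 351] [ 0.531 -0.247  0.143] [ 0.552 -0.234  0.107]
[  94  247  214  161 3995]
[[ 1.51e+02  2.47e+02  3.72e-01 -1.58e-01  1.16e-01]
 [ 3.07e+02  3.15e+02  7.09e-01 -1.37e-01  1.16e-01]
 [ 2.62e+02  4.07e+02  7.18e-01 -3.15e-01  1.16e-01]
 [ 9.40e+01  3.22e+02  3.82e-01 -3.34e-01  1.16e-01]] [0.17605519 0.33734322 0.17795085 0.33665501]
```

View pics/crop.png

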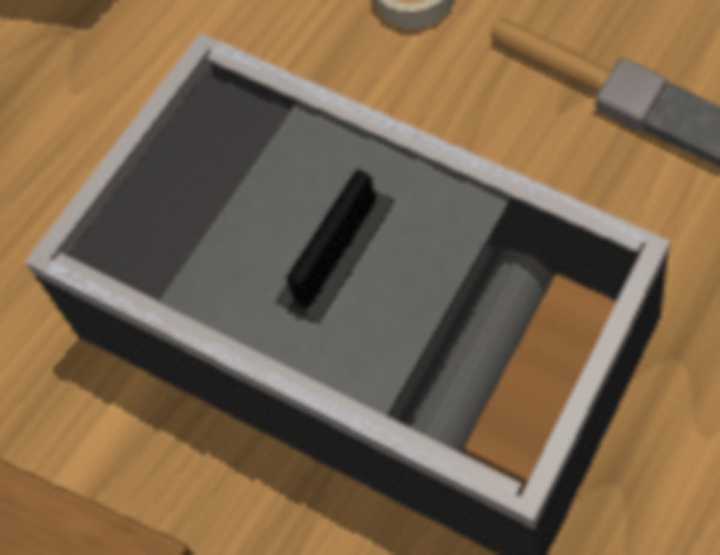

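View pics/crop2.png

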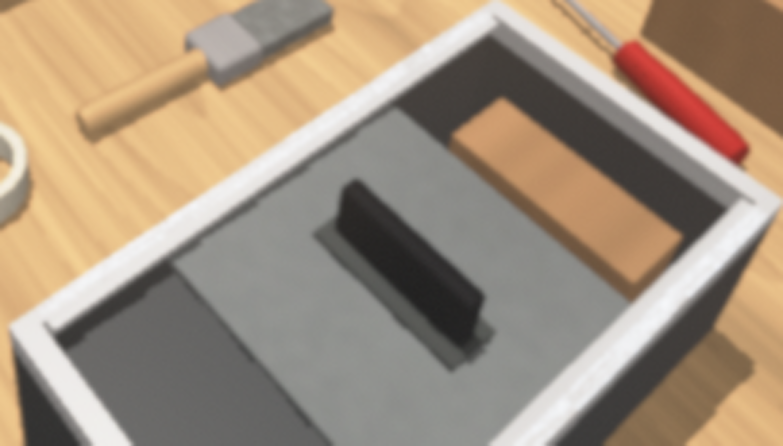

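The crop confirms the rim (337 x 177 mm, yaw about 3.3°) and puts the fin about 10 mm short of the chest's middle. The hatch is therefore about 87 mm open, and both views agree on this. I'll push the fin with the closed fingertips.

Run:
```python
from h import *
a=np.radians(3.3);u=np.array([np.cos(a),np.sin(a),0]);O=[180,0,3.3]
fin=np.array([.534,-.238,.134])
C=np.array([.545,-.236,.134])
bot.gripper_to(0.0,40)
p=fin-.05*u
bot.move_pose(p+[0,0,.1],O); bot.move_straight(p,speed=.12)
f0=np.array(bot.state()['force'])
def st(): s=bot.state();return (s['eef_pos']-C)@u,(s['force']-f0)@u,s['clock']
print(f0,st())
bot.move_straight(C+.035*u,speed=.07); print(st())
for d in np.arange(.045,.085,.0025):
    bot.move_straight(C+d*u,speed=.03); r=st(); print(d,r)
    if r[1]<-15: break
snap('scene','scene1')
```

```text
[-0.43335028  0.31473086 -0.19466092] (np.float64(-0.06070164787187991), np.float64(0.0), 3.3167)
(np.float64(0.03519531043096531), np.float64(-0.4893669924552311), 4.8417)
0.045 (np.float64(0.04560899662580338), np.float64(0.22152066191942751), 5.325)
0.0475 (np.float64(0.047730755275622275), np.float64(-0.8926347964794152), 5.575)
0.05 (np.float64(0.050144301112883705), np.float64(-1.385830277113813), 5.825)
0.052500000000000005 (np.float64(0.05273402212483719), np.float64(-0.5360540302298588), 6.075)
0.05500000000000001 (np.float64(0.05528177645279684), np.float64(-0.8969765182877816), 6.325)
0.05750000000000001 (np.float64(0.05778452302158441), np.float64(-0.525963603044878), 6.575)
0.06000000000000001 (np.float64(0.06027249720528777), np.float64(-0.751754307134494), 6.825)
0.06250000000000001 (np.float64(0.0627335951975202), np.float64(-1.5742827918510292), 7.075)
0.06500000000000002 (np.float64(0.06386117834914916), np.float64(-7.54035179421861), 7.325)
0.06750000000000002 (np.float64(0.06391698511303488), np.float64(-19.942507141941807), 7.575)
```

View pics/scene1.png

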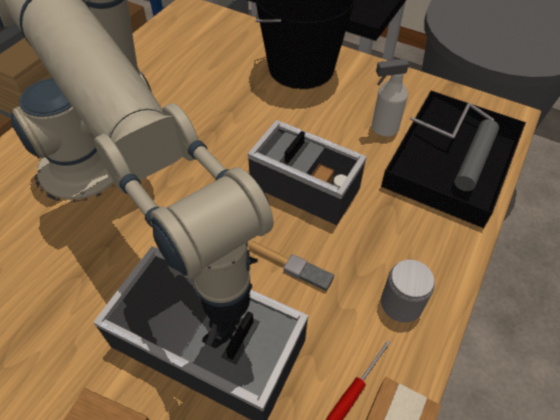

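The arm met a hard stop within 4 mm of the predicted shut position, and the picture shows the hatch up to the far frame with the fin at about (240,335). I'll back off and check.

Run:
```python
from h import *
a=np.radians(3.3);u=np.array([np.cos(a),np.sin(a),0])
p=np.array(bot.state()['eef_pos'])-.04*u
bot.move_straight(p,speed=.1); bot.move_straight(p+[0,0,.13],speed=.2)
bot.movej([-69.884,5.22,70.514,0,104.267,-3.249]); print(bot.state()['clock'])
c=snap('scene','scene2')
cv2.imwrite('pics/crop3.png',cv2.resize(c['img'][110:420,85:385],None,fx=1.9,fy=1.9,interpolation=2)[...,::-1])
```

```text
10.6833
```

View pics/crop3.png

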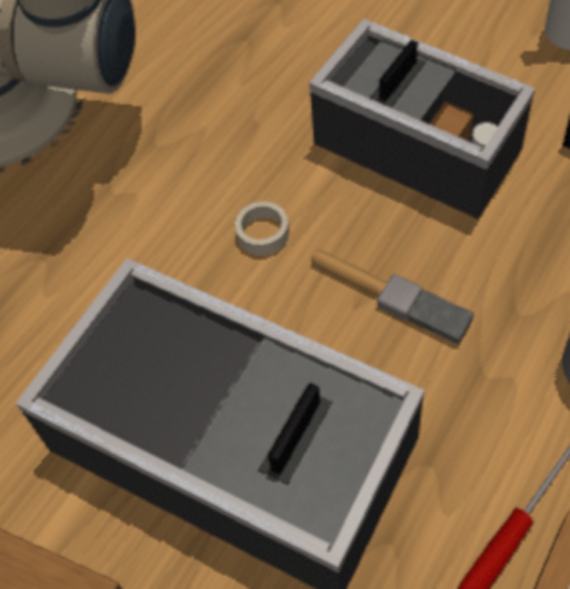

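The crop shows the long hatch flush with the far frame bar, with its fin at crop pixel (295,428) and no gap. The short hatch is still open, with its fin at crop pixel (398,72).

```bash
python3 -c "
from plant import bot
print(bot.close_job())"
```

```text
the job is handed in; nothing more can be done
None
```

The longer chest's hatch is fully shut against its far frame and released, the shorter chest's hatch is untouched and still open, and the job is handed in (clock about 10.7 s of 32 s; no verdict was returned).

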